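Clip the torch into its charging cradle

TASK

Put the metal torch back on charge: with its tail towards the hooded terminal block, press it gently straight down into both spring clips of the white cradle, clear of the hood, until it snaps fully home. Then slide it along the clips into the hood until you feel its tail come up firmly against the charging contact inside, without forcing it, and let go. Leave the caddy, the magnet and the pen cup where they are.

Things in the scene. Friction and masses are not known exactly. Their poses are not given: they have to be found in the camera images.
- torch: Slim aluminium hand torch, a 26 mm cylinder 180 mm long, about 0.2 kg, lying on the counter. Origin on its axis at mid-length, 13 mm above the counter; x runs from head (-x) to tail (+x). Head: black hexagonal collar, 28 mm long, 26 mm across flats, 30 mm across corners (stops rolling). Tail: plain flat end. Grip it on the bare round body.
- torch_tail (a point): Centre of the torch's flat tail face, 90 mm from the origin along +x.
- torch_head (a point): Centre of the torch's lens face at the hexagonal head, 90 mm from the origin along -x.
- cradle: White plastic charging cradle fixed to the counter. Origin at its underside, midway between its two clips; x runs along it towards the hooded terminal block, z up. Base plate 66 mm wide, 12 mm thick, from x = -88 to +112 mm.
- saddles: The two rigid white saddle blocks, one in the floor of each clip (14 x 16 mm), tops 39 mm above the counter. Origin on the base plate midway between them, 12 mm above the counter. The torch must not be pressed on them with more than 30 N in all (the seated clips already press with 8 to 10 N).
- clip_a (a point): Seated torch axis at the clip at cradle x = -48 mm, 52 mm above the counter. The C-shaped clip, 14 mm long in x, opens upwards: two sprung jaws, tips 71 mm above the counter, and a rigid saddle at 39 mm. Both clips together need about 6 to 12 N to spread; then the torch drops in and comes up hard on the saddles.
- clip_b (a point): The same at the other clip, x = +48 mm, next to the terminal block. Between the clips 82 mm are clear for fingers: a torch gripped about 20 mm tailward of its middle leaves room for the whole slide. Once clipped in, the torch slides along x against 3 to 7 N of friction.
- seat (a point): Point on the seated torch's axis midway between the clips, 52 mm above the counter: the height of the torch's axis when fully down.
- terminal: Rigid hood-shaped block on the cradle's +x end, open towards the clips, from cradle x = 66 to 112 mm, 52 mm wide, top 77 mm above the counter; inside 40 mm wide, roof 69 mm above the counter. Origin 12 mm above the counter below its mouth. Clip the torch in with its tail short of the mouth, then slide it in. Push slowly, 18 N at most.
- mouth (a point): Centre of the hood's mouth on the seated torch's axis, 66 mm along x from point seat. Inside sits a hidden charging contact whose depth is set differently each time: its hard face is 4 to 28 mm past this point. A light spring pin (1 to 2 N) stands 3 mm out of that face; push the tail past it onto the face with 5 to 12 N.
- caddy: Stainless clothespin caddy, 96 mm wide, 100 mm high with pins; leave alone. Origin under its centre.
- magnet: Horseshoe-shaped steel magnet lying flat, about 85 x 75 mm, 12 mm thick; leave alone.
- pencup: White ceramic cup of pens, 78 mm wide, 145 mm high with the pens; leave alone. Origin under its centre.
Things that resemble listed ones, but are neither listed nor needed, are in the scene too. There is more than one size of the torch; the job needs the smallest.

How it is judged:
By the outcome, as a careful person would: the job done as asked, in the order asked, and still so for the second after the job is handed in, with the robot touching nothing.
It also fails if it takes over 54 s, if anything falls off the work surface, if the arm or the gripper's body presses on something with over 40 N, if the wrist force passes 120 N, or if a joint passes its speed limit or range.

ROBOT

A 7-joint arm with a two-finger parallel gripper is mounted at the origin on the work surface. World frame = base frame: x ahead of the robot, y to its left, z up, the work surface at z = 0. Lengths are in m, angles in rad, forces in N, time in s.
With the tool pointing down it reaches from about 0.425 to 0.875 m from the base axis. Payload 4.7 kg.
Tool frame: the origin (TCP) lies midway between the tips of the shut fingers; the grasp point (between the pads) lies ctrl.grasp_offset behind it (ctrl.grasp_offset is the distance from the TCP to the grasp point, in m); z points along the fingers, y is the line along which they close (so a half turn about z gives the same grasp; the last joint's range is limited). The gripper opens to 87 mm and grips with 3 to 60 N. Pads are 19 mm wide; open, the fingers measure 117 mm over their backs; the gripper's body (75 mm by 190 mm) begins 51 mm behind the grasp point.
Start: joints at [-1.326, 0.321, -0.07, 1.45, 0.023, 1.371, -0.057], TCP at [0.149, 0.633, 0.223] pointing down, gripper open.
Joint ranges: [-2.86, 2.86], [-0.3, 2.09], [-1.38, 1.24], [0.06, 2.45], [-1.56, 4.7], [0.09, 2.05], [-2.69, 2.69]. Speed limits (rad/s): [2.57, 2.57, 3.14, 3.14, 3.14, 3.14, 3.14].

INTERFACE

Orientations are given as a rotation vector (axis times angle).
In Python, from bench import ctrl gives the robot as it stands. The module is installed in compiled form; this text tells all that it offers.
- The arm moves only by the tool jog_arm, never from a script. Its argument "moves" is one flat list of numbers, 7 for each row, row after row: the shift along the tool's x, y, z in units of 30 cm (1.0 is 30 cm), then the turn, a rotation vector about the tool's x, y, z in units of 60 degrees (1.0 is 60 degrees), then the gripper's target within -1 to 1 (fully open at 1, half-way at 0, shut at -1). In form: [x, y, z, wx, wy, wz, fingers, x, y, z, wx, wy, wz, fingers, ...]. A call has exactly 8 rows; each row is the pose to reach, as a shift and turn from the pose commanded when the call began, along the tool's axes at that moment; what a row does not reach only later rows make up. A row lasts 1/8 s, in which the tool goes at most 62.5 mm and 10.7 degrees, less where a joint would pass 70% of its speed; a pose out of reach is approached as far as the arm can. A call with a number of a shift or a turn outside -1 to 1 is refused whole. A call with a gripper value outside its range is refused whole. The fingers move at their own pace and stop on an object; "newtons" is the grip in N (left out, the last holds). Time passes only in rows, so rows that repeat a pose let the fingers close, or fill a call up. It gives the time, the measured TCP pose, the force, the opening and the grip force at its end, in the units of the state.
- ctrl.get_state(): the state, without advancing time (a new reading comes with each control period).
- ctrl.get_image(name): name is "scene" or "top"; returns a dict with "pixels" (420x560x3 uint8, red, green, blue), "fx", "fy", "cx", "cy" (pixels), "xyz" and "rotation" of the camera in the world. Camera axes: x right, y up, looking along -z (the intrinsics and any distortion apply to the point x, -y, -z); pixel columns grow to the right and rows downward; lengths in m; the calibration is good to about 2 mm. A picture is of the moment at which its call begins. There is no depth.
- ctrl.close_job(): hands the job in; it is judged then, once.
The state is a dict: "time": time; "joint_positions": joint angles; "qd": joint speeds; "joint_torque": joint torques, N m; "position": TCP position; "tool_rot": TCP orientation; "ft_force": force on the tool from outside, world axes, zero at the start; "torque": the same for the moment, N m; "grip_width": opening from 0.0 (shut) to 1.0 (fully open); "grip_force": force on a finger pad.
Only numpy, scipy, OpenCV 4.12 (cv2) and the standard library are available. Lean on these libraries where they do the work, as an engineer would, in place of code of your own. Each camera call takes 0.05 s, during which the arm holds its last target. There are 200 camera calls.

## Working session

There is one attempt and no reset: what is moved stays moved. The work goes in short steps, Python scripts to look and compute and a tool call to move; the robot and the scene stay as the last step left them, time stands still between calls to the robot, and variables do not carry over. Pictures are saved under pics/ and viewed, at most 10 in all, crops included, and the job is handed in when it is done.

Besides the shell and the picture viewer there is one more tool, called by a JSON object that holds its "fn" and its "kwargs". jog_arm: Moves the arm, as the interface text tells. Its arguments: {"type":"object","properties":{"moves":{"type":"array"},"newtons":{"type":"number"}},"required":["moves"]}

```bash
mkdir -p pics; cat > h.py <<'E'
import numpy as np, cv2
from bench import ctrl
from scipy.spatial.transform import Rotation as R
def img(n,f):
    i=ctrl.get_image(n); cv2.imwrite('pics/'+f,i['pixels'][:,:,::-1]); return i
def rot(i):
    r=np.array(i['rotation'],float); return r if r.shape==(3,3) else (R.from_rotvec(r).as_matrix() if r.size==3 else R.from_quat(r).as_matrix())
def ray(i,u,v,z):
    d=i.get('distortion',None)
    x=(u-i['cx'])/i['fx']; y=(v-i['cy'])/i['fy']
    w=rot(i)@np.array([x,-y,-1]); c=np.array(i['xyz']); return c+w*(z-c[2])/w[2]
def proj(i,p):
    q=rot(i).T@(np.array(p)-i['xyz']); return i['cx']+i['fx']*q[0]/-q[2], i['cy']-i['fy']*q[1]/-q[2]
E
python3 - <<'E'
from h import *
for n in('top','scene'):
    i=img(n,n+'0.png'); print({k:v for k,v in i.items() if k!='pixels'})
print(ctrl.get_state(), ctrl.grasp_offset)
E
```

```text
{'fx': 433.45697852642286, 'fy': 433.45697852642286, 'cx': 281.3368127541667, 'cy': 206.18272819592394, 'xyz': array([ 0.25982327, -0.0457279 ,  1.07166622]), 'rotation': array([ 0.14781536, -0.15733373, -1.53869238])}
{'fx': 410.57870302866814, 'fy': 410.57870302866814, 'cx': 278.66565709788716, 'cy': 214.14050062562677, 'xyz': array([0.79888415, 0.63975535, 0.5555957 ]), 'rotation': array([0.30819564, 1.29232401, 2.36447153])}
{'time': 0.1, 'joint_positions': array([-1.32593598,  0.32175411, -0.07012434,  1.45150443,  0.0225953 ,
        1.37080196, -0.0569047 ]), 'qd': array([ 2.48549393e-04, -2.89476189e-03,  3.56041634e-05, -9.49938988e-04,
       -6.99606747e-04,  9.77495460e-04, -1.55642930e-04]), 'joint_torque': array([ 3.58750394e-04, -4.92569339e+01, -4.05359203e-01, -3.13398385e+01,
       -6.42529875e-02,  3.94243759e-02,  5.27764814e-05]), 'position': array([0.14857884, 0.63230293, 0.22159217]), 'tool_rot': array([-3.61568198e-01, -3.12059483e+00,  2.63255810e-03]), 'ft_force': array([-0.26835491, -0.90372146, -0.13413297]), 'torque': array([ 0.0030137 , -0.02672058,  0.0476304 ]), 'grip_force': 0.0, 'grip_width': 0.9981926196368873} 0.0187
```

View pics/top0.png

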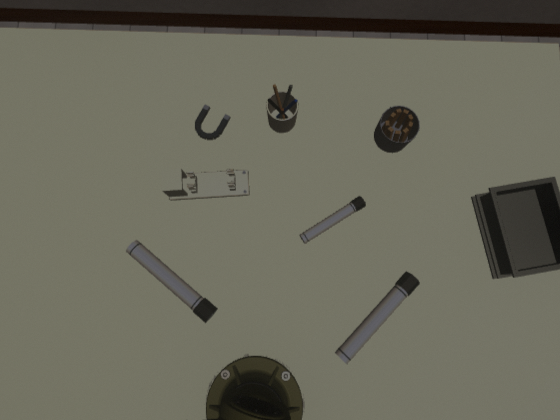

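View pics/scene0.png

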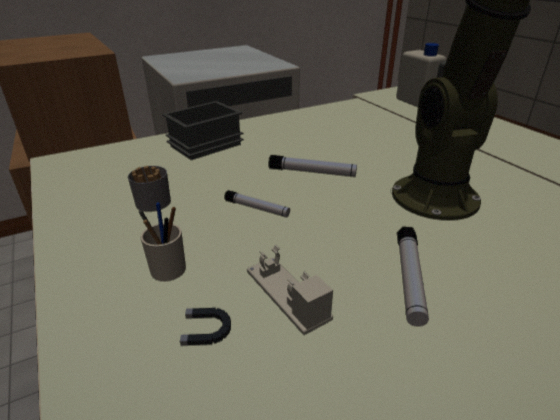

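Candidates: torches at top-image (333,220), (170,280) and (378,318). The one at (333,220) is clearly the shortest, so it fits "smallest". I'll confirm it in a crop along with the cradle.

```bash
python3 - <<'E'
import cv2,numpy as np
a=cv2.imread('pics/top0.png')
f=lambda x0,y0,w,h,s:np.clip(cv2.resize(a[y0:y0+h,x0:x0+w],None,fx=s,fy=s,interpolation=cv2.INTER_CUBIC).astype(float)*1.6,0,255)
cv2.imwrite('pics/c1.png',np.vstack([f(155,160,100,50,6),f(290,190,100,50,6)]))
a=cv2.imread('pics/scene0.png')
cv2.imwrite('pics/c2.png',f(215,180,130,150,4))
E
```

```text
[ WARN:0@0.043] global loadsave.cpp:1063 imwrite_ Unsupported depth image for selected encoder is fallbacked to CV_8U.
```

View pics/c1.png

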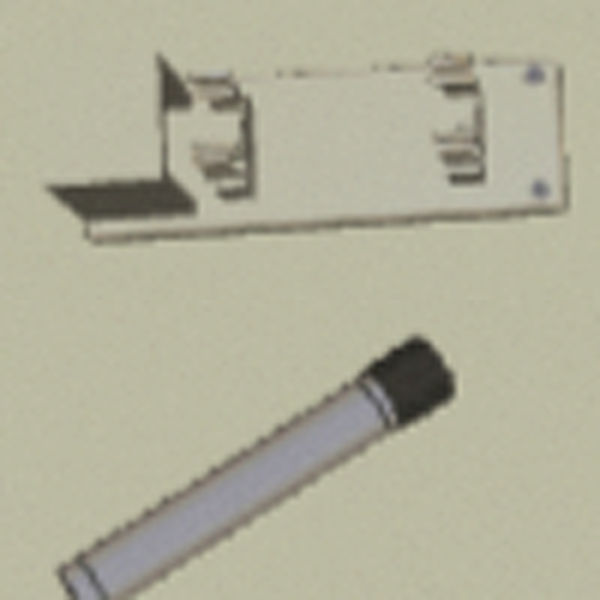

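View pics/c2.png

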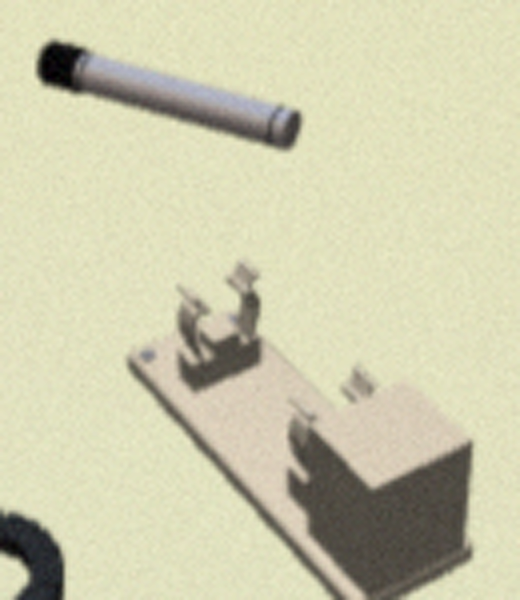

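```bash
cat > fit.py <<'E'
from h import *
from scipy.optimize import least_squares
T=ctrl.get_image('top'); S=ctrl.get_image('scene')
t=lambda X,Y:(155+X/6-.4,160+Y/6-.4); t2=lambda X,Y:(290+X/6-.4,190+(Y-300)/6-.4); s=lambda X,Y:(215+X/4-.4,180+Y/4-.4)
def fit(obs,z0,x0):
    def pt(p,q): c,n=np.cos(p[2]),np.sin(p[2]); return [p[0]+c*q[0]-n*q[1],p[1]+n*q[0]+c*q[1],q[2]]
    f=lambda p:np.concatenate([np.subtract(proj(i,pt(p,np.array(q)/1e3)),o) for i,q,o in obs])
    r=least_squares(f,x0,loss='soft_l1'); print(r.x.round(4),'\n',f(r.x).reshape(-1,2).round(1).tolist()); return r.x
C=[(T,(-88,-33,12),t(562,62)),(T,(-88,33,12),t(568,205)),(T,(112,33,12),t(85,222)),
(S,(-88,-33,12),s(128,358)),(S,(112,33,12),s(472,548)),(S,(66,-26,77),s(302,415)),(S,(112,-26,77),s(375,488)),(S,(112,26,77),s(472,442)),(S,(66,26,77),s(405,385))]
if __name__=='__main__':
    fit(C,0,[.55,.1,1.57])
    O=[(T,(-90,0,13),t2(437,362)),(T,(90,0,13),t2(70,590)),(S,(-90,0,13),s(45,62)),(S,(90,0,13),s(290,130))]
    fit(O,0,[.45,-.15,2.5])
E
python3 fit.py
```

```text
[0.5223 0.122  1.6484] 
 [[-0.0, -0.6], [-0.1, 1.0], [0.3, 2.0], [-0.7, -1.7], [0.6, -0.3], [0.9, 2.8], [-1.5, 1.1], [-0.3, 0.4], [-0.1, -0.8]]
[ 0.4405 -0.1769  2.158 ] 
 [[0.0, 0.1], [0.6, 0.1], [0.3, 0.7], [-0.2, 0.9]]
```

```bash
cat > go.py <<'E'
# usage: go.py x y z yaw_of_tool_x(deg)  -> row numbers from the tracked commanded pose to TCP target; "go.py set ..." initial
import sys,json; from h import *
def Rt(a): a=np.radians(a); x=np.array([np.cos(a),np.sin(a),0]); z=np.array([0,0,-1.]); return np.c_[x,np.cross(z,x),z]
def plan(targets,cmd=None):
    c=cmd or json.load(open('cmd.json'))
    for t in targets:
        p,Rr=np.array(c['p']),R.from_rotvec(c['r']).as_matrix()
        d=np.round(Rr.T@(np.array(t[:3])-p)/.3,3); w=np.round(R.from_matrix(Rr.T@Rt(t[3])).as_rotvec()/(np.pi/3),3)
        print(d.tolist(),w.tolist())
        c=dict(p=(p+Rr@(d*.3)).tolist(),r=(R.from_matrix(Rr)*R.from_rotvec(w*np.pi/3)).as_rotvec().tolist())
    json.dump(c,open('cmd.json','w'))
E
python3 - <<'E'
from go import *
print(Rt(166.8))
plan([(.40,.48,.24,155),(.53,.22,.24,140),(.51,-.04,.2,123.6),(.4294,-.1602,.09,123.6)],dict(p=[.149,.633,.223],r=[-3.61568198e-01, -3.12059483e+00,  2.63255810e-03]))
E
```

```text
[[-0.9735789   0.22835087  0.        ]
 [ 0.22835087  0.9735789   0.        ]
 [ 0.          0.         -1.        ]]
[-0.931, -0.305, -0.056] [-0.002, 0.0, 0.196]
[-0.759, -0.603, -0.0] [0.0, 0.0, 0.25]
[-0.506, -0.707, 0.133] [0.0, 0.0, 0.274]
[-0.185, -0.446, 0.366] [0.0, -0.0, -0.0]
```

{"fn": "jog_arm", "kwargs": {"moves": [-0.931,-0.305,-0.056,-0.002,0,0.196,1,-0.931,-0.305,-0.056,-0.002,0,0.196,1,-0.931,-0.305,-0.056,-0.002,0,0.196,1,-0.931,-0.305,-0.056,-0.002,0,0.196,1,-0.931,-0.305,-0.056,-0.002,0,0.196,1,-0.931,-0.305,-0.056,-0.002,0,0.196,1,-0.931,-0.305,-0.056,-0.002,0,0.196,1,-0.931,-0.305,-0.056,-0.002,0,0.196,1]}}

```text
time: 1.2
position: [0.3978, 0.4811, 0.2391]
tool_rot: [-0.675, -3.068, -0.003]
ft_force: [-0.1, -0.5, -0.7]
grip_width: 0.998
grip_force: 0.0
```

{"fn": "jog_arm", "kwargs": {"moves": [-0.759,-0.603,0,0,0,0.25,1,-0.759,-0.603,0,0,0,0.25,1,-0.759,-0.603,0,0,0,0.25,1,-0.759,-0.603,0,0,0,0.25,1,-0.759,-0.603,0,0,0,0.25,1,-0.759,-0.603,0,0,0,0.25,1,-0.759,-0.603,0,0,0,0.25,1,-0.759,-0.603,0,0,0,0.25,1]}}

```text
time: 2.2
position: [0.5286, 0.2221, 0.2388]
tool_rot: [-1.068, -2.954, -0.004]
ft_force: [0.0, -0.5, 0.6]
grip_width: 0.998
grip_force: 0.0
```

{"fn": "jog_arm", "kwargs": {"moves": [-0.506,-0.707,0.133,0,0,0.274,1,-0.506,-0.707,0.133,0,0,0.274,1,-0.506,-0.707,0.133,0,0,0.274,1,-0.506,-0.707,0.133,0,0,0.274,1,-0.506,-0.707,0.133,0,0,0.274,1,-0.506,-0.707,0.133,0,0,0.274,1,-0.506,-0.707,0.133,0,0,0.274,1,-0.506,-0.707,0.133,0,0,0.274,1]}}

```text
time: 3.2
position: [0.5101, -0.0381, 0.1986]
tool_rot: [-1.48, -2.771, -0.004]
ft_force: [0.1, -0.5, 0.3]
grip_width: 0.999
grip_force: 0.0
```

{"fn": "jog_arm", "kwargs": {"moves": [-0.185,-0.446,0.366,0,0,0,1,-0.185,-0.446,0.366,0,0,0,1,-0.185,-0.446,0.366,0,0,0,1,-0.185,-0.446,0.366,0,0,0,1,-0.185,-0.446,0.366,0,0,0,1,-0.185,-0.446,0.366,0,0,0,1,-0.185,-0.446,0.366,0,0,0,1,-0.185,-0.446,0.366,0,0,0,1]}}

```text
time: 4.2
position: [0.4296, -0.1599, 0.0887]
tool_rot: [1.483, 2.769, 0.004]
ft_force: [0.5, -1.3, -0.4]
grip_width: 1.0
grip_force: 0.0
```

{"fn": "jog_arm", "kwargs": {"moves": [0,0,0.15,0,0,0,1,0,0,0.22,0,0,0,1,0,0,0.26,0,0,0,1,0,0,0.28,0,0,0,1,0,0,0.285,0,0,0,1,0,0,0.285,0,0,0,1,0,0,0.285,0,0,0,1,0,0,0.285,0,0,0,1]}}

```text
time: 5.2
position: [0.4294, -0.1602, 0.0033]
tool_rot: [1.485, 2.768, 0.004]
ft_force: [0.5, -0.1, 0.2]
grip_width: 0.997
grip_force: 0.0
```

{"fn": "jog_arm", "kwargs": {"moves": [0,0,0,0,0,0,-1,0,0,0,0,0,0,-1,0,0,0,0,0,0,-1,0,0,0,0,0,0,-1,0,0,0,0,0,0,-1,0,0,0,0,0,0,-1,0,0,0,0,0,0,-1,0,0,0,0,0,0,-1], "newtons": 40}}

```text
time: 6.2
position: [0.4288, -0.1602, 0.0028]
tool_rot: [-1.485, -2.767, -0.003]
ft_force: [-0.9, -0.2, 1.2]
grip_width: 0.288
grip_force: 40.0
```

{"fn": "jog_arm", "kwargs": {"moves": [0,0,-0.05,0,0,0,-1,0,0,-0.15,0,0,0,-1,0,0,-0.3,0,0,0,-1,0,0,-0.4,0,0,0,-1,0,0,-0.4,0,0,0,-1,0,0,-0.4,0,0,0,-1,0,0,-0.4,0,0,0,-1,0,0,-0.4,0,0,0,-1]}}

```text
time: 7.2
position: [0.4282, -0.1603, 0.1219]
tool_rot: [-1.484, -2.766, -0.001]
ft_force: [0.7, -0.6, -2.5]
grip_width: 0.289
grip_force: 40.0
```

```bash
python3 - <<'E'
from go import *
i=img('top','t1.png'); j=img('scene','s1.png')
a=i['pixels'][170:270,270:400,::-1]; b=j['pixels'][120:260,190:330,::-1]
f=lambda a,s:np.clip(cv2.resize(a,(390,400),interpolation=cv2.INTER_CUBIC)*1.6,0,255).astype(np.uint8)
f2=lambda a:np.clip(cv2.resize(a,(400,400),interpolation=cv2.INTER_CUBIC)*1.6,0,255).astype(np.uint8)
cv2.imwrite('pics/c3.png',np.hstack([np.clip(cv2.resize(a,(390,300),interpolation=cv2.INTER_CUBIC)*1.6,0,255).astype(np.uint8),np.zeros((300,10,3),np.uint8),f2(b)[:300]]))
s=ctrl.get_state(); print(s['position'],s['grip_width'],s['ft_force'])
c=json.load(open('cmd.json')); 
c['p'][2]+=-.0855+.12; json.dump(c,open('cmd.json','w')); print(c)
E
```

```text
[ 0.4285635  -0.16039643  0.12226629] 0.2893689312573492 [ 0.22350648 -0.17887472 -2.6668845 ]
{'p': [0.4293316639747245, -0.16030209848418978, 0.12457720055409907], 'r': [1.4849197031170591, 2.7683066627451565, 0.0007254628124249144]}
```

View pics/c3.png

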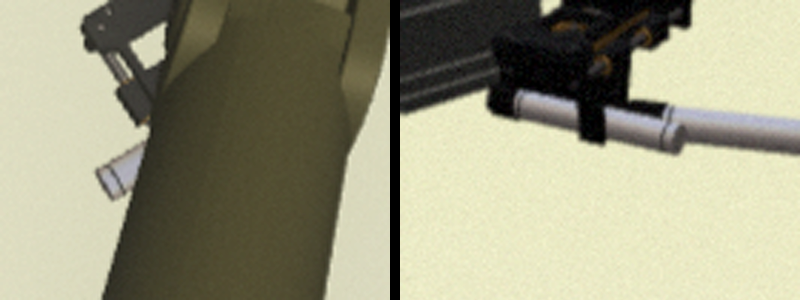

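```bash
python3 - <<'E'
from go import *
s=ctrl.get_state(); p=s['position']; A=R.from_rotvec(s['tool_rot']).as_matrix(); z=p[2]+.0102
T=ctrl.get_image('top'); S=ctrl.get_image('scene')
for n,q in(('top',ray(T,270+104/3-.4,170+183/3-.4,z)),('scene',ray(S,190+275/2.857-.4,120+137/2.857-.4,z))):
    print(n,q, A.T@(q-p))
c=np.array([.5223,.122]);a=1.6484;u=np.array([np.cos(a),np.sin(a)]);n=np.array([-u[1],u[0]])
print(u,n,A[:,2])
# hover: grip at cradle x=-14
g=c-u*.014; y=np.degrees(a); print(g)
plan([(.50,.0,.16,110),(g[0],g[1],.11,y)])
E
```

```text
top [ 0.39242203 -0.10053431  0.13246629] [ 0.06988165  0.00299237 -0.01006571]
scene [ 0.38920436 -0.11012081  0.13246629] [ 0.06367337 -0.00498958 -0.01008091]
[-0.0775258   0.99699035] [-0.99699035 -0.0775258 ] [-6.99636036e-04  1.82062816e-03 -9.99998098e-01]
[0.52338536 0.10804214]
[0.315, 0.492, -0.118] [0.0, -0.0, 0.226]
[0.311, 0.196, 0.167] [0.0, -0.0, 0.26]
```

{"fn": "jog_arm", "kwargs": {"moves": [0.315,0.492,-0.118,0,0,0.226,-1,0.315,0.492,-0.118,0,0,0.226,-1,0.315,0.492,-0.118,0,0,0.226,-1,0.315,0.492,-0.118,0,0,0.226,-1,0.315,0.492,-0.118,0,0,0.226,-1,0.315,0.492,-0.118,0,0,0.226,-1,0.315,0.492,-0.118,0,0,0.226,-1,0.315,0.492,-0.118,0,0,0.226,-1]}}

```text
time: 8.4
position: [0.4995, -0.0008, 0.1587]
tool_rot: [-1.803, -2.572, -0.004]
ft_force: [-0.3, 0.2, -1.7]
grip_width: 0.288
grip_force: 40.0
```

{"fn": "jog_arm", "kwargs": {"moves": [0.15,0.1,0.08,0,0,0.12,-1,0.311,0.196,0.167,0,0,0.26,-1,0.311,0.196,0.167,0,0,0.26,-1,0.311,0.196,0.167,0,0,0.26,-1,0.311,0.196,0.167,0,0,0.26,-1,0.311,0.196,0.167,0,0,0.26,-1,0.311,0.196,0.167,0,0,0.26,-1,0.311,0.196,0.167,0,0,0.26,-1]}}

```text
time: 9.4
position: [0.5231, 0.1076, 0.109]
tool_rot: [-2.134, -2.304, -0.004]
ft_force: [0.0, -0.4, -2.5]
grip_width: 0.287
grip_force: 40.0
```

```bash
python3 - <<'E'
from go import *
j=img('scene','s2.png')
b=j['pixels'][210:340,230:360,::-1]
cv2.imwrite('pics/c4.png',np.clip(cv2.resize(b,(600,600),interpolation=cv2.INTER_CUBIC)*1.6,0,255).astype(np.uint8))
s=ctrl.get_state(); print(s['position'],s['tool_rot'],s['ft_force'])
E
```

```text
[0.52306661 0.10766007 0.10894047] [-2.13391414 -2.30447563 -0.00350529] [ 0.20450887  0.15464004 -2.31313148]
```

View pics/c4.png

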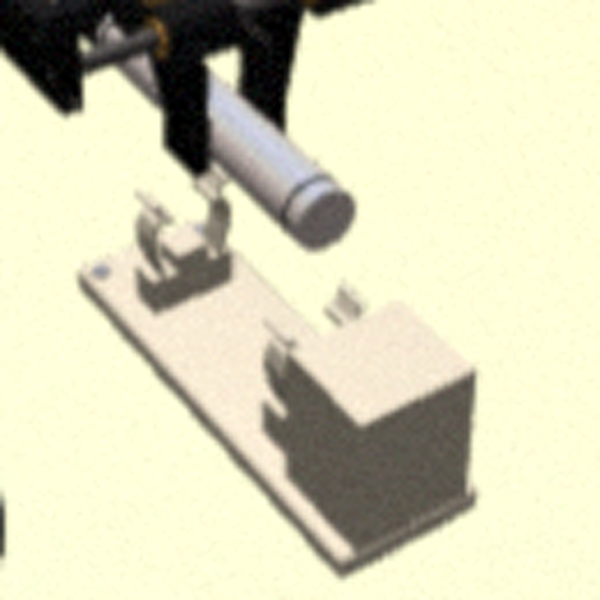

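```bash
python3 - <<'E'
from fit import *
s2=lambda X,Y:(230+X/4.615-.4,210+Y/4.615-.4)
P=[((-88,-33,12),(80,276)),((112,-33,12),(343,563)),((112,33,12),(475,491)),((66,-26,77),(287,352)),((112,-26,77),(360,427)),((112,26,77),(475,373)),((66,26,77),(400,303)),((112,-26,12),(350,548)),((-48,0,71),(181,189)),((48,0,71),(315,314))]
O2=[(S,q,s2(*o)) for q,o in P]
fit(O2,0,[.55,.1,1.57])
p=fit(C[:3]+O2,0,[.55,.1,1.57])
st=ctrl.get_state(); A=R.from_rotvec(st['tool_rot']).as_matrix(); x=st['position']
q=ray(S,*s2(327,220),x[2]+.0102); print('tail',q,A.T@(q-x))
for xx in(.066,.07,): print(proj(S,x+A@[xx,0,-.0102]),s2(327,220))
E
```

```text
[0.5223 0.1221 1.659 ] 
 [[-1.3, -1.7], [-0.8, 0.5], [1.0, -0.0], [-0.3, 0.3], [-0.0, 0.4], [0.2, -0.3], [-0.3, -0.4], [1.0, 1.9], [0.3, -1.3], [0.0, -0.5]]
[0.5223 0.1221 1.6556] 
 [[-0.2, -0.8], [-0.0, 0.7], [0.3, 2.3], [-1.2, -1.8], [-1.0, 0.5], [1.0, 0.1], [-0.4, 0.3], [-0.2, 0.5], [0.1, -0.1], [-0.3, -0.3], [0.8, 2.0], [0.4, -1.3], [-0.0, -0.4]]
tail [0.51702649 0.17526101 0.11907639] [ 0.06774735 -0.00080484 -0.01006323]
(np.float64(299.47411071131165), np.float64(256.82351769782946)) (300.4559046587216, 257.270639219935)
(np.float64(300.8290077819753), np.float64(258.07738172685947)) (300.4559046587216, 257.270639219935)
```

{"fn": "jog_arm", "kwargs": {"moves": [0,0.001,0.04,0,0,-0.006,-1,0,0.001,0.08,0,0,-0.006,-1,0,0.001,0.1,0,0,-0.006,-1,0,0.001,0.11,0,0,-0.006,-1,0,0.001,0.12,0,0,-0.006,-1,0,0.001,0.13,0,0,-0.006,-1,0,0.001,0.13,0,0,-0.006,-1,0,0.001,0.13,0,0,-0.006,-1]}}

```text
time: 10.55
position: [0.5235, 0.1079, 0.07]
tool_rot: [-2.126, -2.312, -0.004]
ft_force: [-0.1, 0.6, -1.9]
grip_width: 0.287
grip_force: 40.0
```

{"fn": "jog_arm", "kwargs": {"moves": [0,0,0.005,0,0,0,-1,0,0,0.01,0,0,0,-1,0,0,0.015,0,0,0,-1,0,0,0.02,0,0,0,-1,0,0,0.025,0,0,0,-1,0,0,0.03,0,0,0,-1,0,0,0.033,0,0,0,-1,0,0,0.033,0,0,0,-1]}}

```text
time: 11.55
position: [0.5239, 0.1079, 0.061]
tool_rot: [-2.126, -2.312, -0.004]
ft_force: [-1.7, -0.5, 5.4]
grip_width: 0.289
grip_force: 40.0
```

{"fn": "jog_arm", "kwargs": {"moves": [0,0,0.002,0,0,0,-1,0,0,0.004,0,0,0,-1,0,0,0.006,0,0,0,-1,0,0,0.008,0,0,0,-1,0,0,0.01,0,0,0,-1,0,0,0.01,0,0,0,-1,0,0,0.01,0,0,0,-1,0,0,0.01,0,0,0,-1]}}

```text
time: 12.55
position: [0.5239, 0.1082, 0.0584]
tool_rot: [-2.126, -2.312, -0.005]
ft_force: [-2.9, -0.9, 7.9]
grip_width: 0.283
grip_force: 40.0
```

{"fn": "jog_arm", "kwargs": {"moves": [0,-0.002,0.002,0,0,0,-1,0,-0.002,0.004,0,0,0,-1,0,-0.002,0.006,0,0,0,-1,0,-0.002,0.008,0,0,0,-1,0,-0.002,0.01,0,0,0,-1,0,-0.002,0.012,0,0,0,-1,0,-0.002,0.012,0,0,0,-1,0,-0.002,0.012,0,0,0,-1]}}

```text
time: 13.55
position: [0.5239, 0.1083, 0.055]
tool_rot: [-2.127, -2.312, -0.007]
ft_force: [-1.1, -0.6, 7.5]
grip_width: 0.281
grip_force: 40.0
```

{"fn": "jog_arm", "kwargs": {"moves": [0,0,0.002,0,0,0,-1,0,0,0.004,0,0,0,-1,0,0,0.006,0,0,0,-1,0,0,0.008,0,0,0,-1,0,0,0.01,0,0,0,-1,0,0,0.012,0,0,0,-1,0,0,0.012,0,0,0,-1,0,0,0.012,0,0,0,-1]}}

```text
time: 14.55
position: [0.5229, 0.1081, 0.0496]
tool_rot: [-2.126, -2.312, -0.004]
ft_force: [-0.0, 0.2, 1.8]
grip_width: 0.29
grip_force: 40.0
```

{"fn": "jog_arm", "kwargs": {"moves": [0,0,0.003,0,0,0,-1,0,0,0.006,0,0,0,-1,0,0,0.009,0,0,0,-1,0,0,0.012,0,0,0,-1,0,0,0.014,0,0,0,-1,0,0,0.016,0,0,0,-1,0,0,0.016,0,0,0,-1,0,0,0.016,0,0,0,-1]}}

```text
time: 15.55
position: [0.5224, 0.1075, 0.0445]
tool_rot: [-2.126, -2.311, -0.002]
ft_force: [1.4, -0.9, -6.6]
grip_width: 0.288
grip_force: 40.0
```

{"fn": "jog_arm", "kwargs": {"moves": [0,0,0.001,0,0,0,-1,0,0,0.002,0,0,0,-1,0,0,0.003,0,0,0,-1,0,0,0.004,0,0,0,-1,0,0,0.005,0,0,0,-1,0,0,0.006,0,0,0,-1,0,0,0.006,0,0,0,-1,0,0,0.006,0,0,0,-1]}}

```text
time: 16.55
position: [0.5227, 0.1079, 0.043]
tool_rot: [-2.126, -2.312, -0.003]
ft_force: [1.6, -0.5, -5.1]
grip_width: 0.287
grip_force: 40.0
```

{"fn": "jog_arm", "kwargs": {"moves": [0,0,0.001,0,0,0,-1,0,0,0.002,0,0,0,-1,0,0,0.003,0,0,0,-1,0,0,0.003,0,0,0,-1,0,0,0.004,0,0,0,-1,0,0,0.004,0,0,0,-1,0,0,0.004,0,0,0,-1,0,0,0.004,0,0,0,-1]}}

```text
time: 17.55
position: [0.5229, 0.1081, 0.042]
tool_rot: [-2.126, -2.312, -0.004]
ft_force: [1.5, 0.1, -4.4]
grip_width: 0.287
grip_force: 40.0
```

{"fn": "jog_arm", "kwargs": {"moves": [0,0,0.001,0,0,0,-1,0,0,0.001,0,0,0,-1,0,0,0.002,0,0,0,-1,0,0,0.002,0,0,0,-1,0,0,0.003,0,0,0,-1,0,0,0.003,0,0,0,-1,0,0,0.003,0,0,0,-1,0,0,0.003,0,0,0,-1]}}

```text
time: 18.55
position: [0.523, 0.1081, 0.0418]
tool_rot: [-2.126, -2.311, -0.004]
ft_force: [-1.6, 0.9, 5.4]
grip_width: 0.29
grip_force: 40.0
```

{"fn": "jog_arm", "kwargs": {"moves": [0,0,-0.002,0,0,0,-1,0.004,0,-0.002,0,0,0,-1,0.01,0,-0.002,0,0,0,-1,0.016,0,-0.002,0,0,0,-1,0.022,0,-0.002,0,0,0,-1,0.028,0,-0.002,0,0,0,-1,0.034,0,-0.002,0,0,0,-1,0.04,0,-0.002,0,0,0,-1]}}

```text
time: 19.55
position: [0.5223, 0.117, 0.0418]
tool_rot: [2.128, 2.309, -0.0]
ft_force: [-0.8, -5.6, 4.0]
grip_width: 0.291
grip_force: 40.0
```

{"fn": "jog_arm", "kwargs": {"moves": [0.004,0,0,0,0,0,-1,0.008,0,0,0,0,0,-1,0.012,0,0,0,0,0,-1,0.016,0,0,0,0,0,-1,0.02,0,0,0,0,0,-1,0.02,0,0,0,0,0,-1,0.02,0,0,0,0,0,-1,0.02,0,0,0,0,0,-1]}}

```text
time: 20.55
position: [0.5218, 0.1232, 0.0418]
tool_rot: [2.128, 2.309, 0.0]
ft_force: [-0.0, -5.9, 4.1]
grip_width: 0.283
grip_force: 40.0
```

{"fn": "jog_arm", "kwargs": {"moves": [0.003,0,0,0,0,0,-1,0.006,0,0,0,0,0,-1,0.009,0,0,0,0,0,-1,0.012,0,0,0,0,0,-1,0.015,0,0,0,0,0,-1,0.018,0,0,0,0,0,-1,0.018,0,0,0,0,0,-1,0.018,0,0,0,0,0,-1]}}

```text
time: 21.55
position: [0.5214, 0.1285, 0.0417]
tool_rot: [2.128, 2.309, 0.0]
ft_force: [0.4, -5.6, 3.4]
grip_width: 0.291
grip_force: 40.0
```

{"fn": "jog_arm", "kwargs": {"moves": [0.003,0,0,0,0,0,-1,0.006,0,0,0,0,0,-1,0.009,0,0,0,0,0,-1,0.012,0,0,0,0,0,-1,0.015,0,0,0,0,0,-1,0.018,0,0,0,0,0,-1,0.018,0,0,0,0,0,-1,0.018,0,0,0,0,0,-1]}}

```text
time: 22.55
position: [0.521, 0.1339, 0.0418]
tool_rot: [2.128, 2.309, 0.0]
ft_force: [-0.2, -5.1, 4.0]
grip_width: 0.285
grip_force: 40.0
```

{"fn": "jog_arm", "kwargs": {"moves": [0.003,0,0,0,0,0,-1,0.006,0,0,0,0,0,-1,0.009,0,0,0,0,0,-1,0.012,0,0,0,0,0,-1,0.015,0,0,0,0,0,-1,0.015,0,0,0,0,0,-1,0.015,0,0,0,0,0,-1,0.015,0,0,0,0,0,-1]}}

```text
time: 23.55
position: [0.5207, 0.1369, 0.0417]
tool_rot: [2.128, 2.308, -0.002]
ft_force: [0.6, -8.2, 4.0]
grip_width: 0.285
grip_force: 40.0
```

{"fn": "jog_arm", "kwargs": {"moves": [0.002,0,0,0,0,0,-1,0.004,0,0,0,0,0,-1,0.006,0,0,0,0,0,-1,0.006,0,0,0,0,0,-1,0.006,0,0,0,0,0,-1,0.006,0,0,0,0,0,-1,0.006,0,0,0,0,0,-1,0.006,0,0,0,0,0,-1]}}

```text
time: 24.55
position: [0.5207, 0.137, 0.0418]
tool_rot: [2.128, 2.306, -0.004]
ft_force: [-0.3, -11.2, 5.7]
grip_width: 0.285
grip_force: 40.0
```

{"fn": "jog_arm", "kwargs": {"moves": [0.001,0,0,0,0,0,-1,0.002,0,0,0,0,0,-1,0.003,0,0,0,0,0,-1,0.004,0,0,0,0,0,-1,0.004,0,0,0,0,0,-1,0.004,0,0,0,0,0,-1,0.004,0,0,0,0,0,-1,0.004,0,0,0,0,0,-1]}}

```text
time: 25.55
position: [0.5207, 0.137, 0.0417]
tool_rot: [2.128, 2.305, -0.006]
ft_force: [-0.3, -14.4, 6.4]
grip_width: 0.285
grip_force: 40.0
```

{"fn": "jog_arm", "kwargs": {"moves": [-0.004,0,0,0,0,0,-1,-0.008,0,-0.002,0,0,0,-1,-0.008,0,-0.002,0,0,0,-0.2,-0.008,0,-0.002,0,0,0,0.1,-0.008,0,-0.002,0,0,0,0.1,-0.008,0,-0.002,0,0,0,0.1,-0.008,0,-0.002,0,0,0,0.1,-0.008,0,-0.002,0,0,0,0.1]}}

```text
time: 26.55
position: [0.52, 0.1418, 0.0423]
tool_rot: [-2.126, -2.312, -0.003]
ft_force: [-0.1, -0.0, -0.0]
grip_width: 0.549
grip_force: 0.0
```

{"fn": "jog_arm", "kwargs": {"moves": [-0.012,0,-0.05,0,0,0,0.1,-0.012,0,-0.15,0,0,0,0.1,-0.012,0,-0.3,0,0,0,0.1,-0.012,0,-0.45,0,0,0,0.1,-0.012,0,-0.6,0,0,0,0.1,-0.1,0,-0.6,0,0,0,0.1,-0.3,0,-0.6,0,0,0,0.1,-0.5,0,-0.6,0,0,0,0.1]}}

```text
time: 27.55
position: [0.5325, -0.0099, 0.2234]
tool_rot: [2.126, 2.313, 0.006]
ft_force: [0.6, -0.2, -0.0]
grip_width: 0.552
grip_force: 0.0
```

```bash
python3 - <<'E'
from go import *
j=img('scene','s3.png'); i=img('top','t3.png')
g=lambda a:np.clip(cv2.resize(a[:,:,::-1],(390,390),interpolation=cv2.INTER_CUBIC)*1.6,0,255).astype(np.uint8)
cv2.imwrite('pics/c5.png',np.hstack([g(j['pixels'][210:340,230:360]),g(i['pixels'][130:260,150:280])]))
s=ctrl.get_state(); print(s['position'],s['ft_force'],s['time'])
c=np.array([.5223,.122]);a=1.6556;u=np.array([np.cos(a),np.sin(a)])
for xx in(-.088,-.098,-.108): print(xx,np.array(proj(j,[*(c+u*xx),.052]))-[230,210])
E
```

```text
[ 0.53238923 -0.01758849  0.22375778] [ 0.37593779  0.36612591 -1.06835347] 27.65
-0.088 [29.02996262 36.51082963]
-0.098 [26.54611479 34.01522559]
-0.108 [24.10412724 31.56167996]
```

View pics/c5.png

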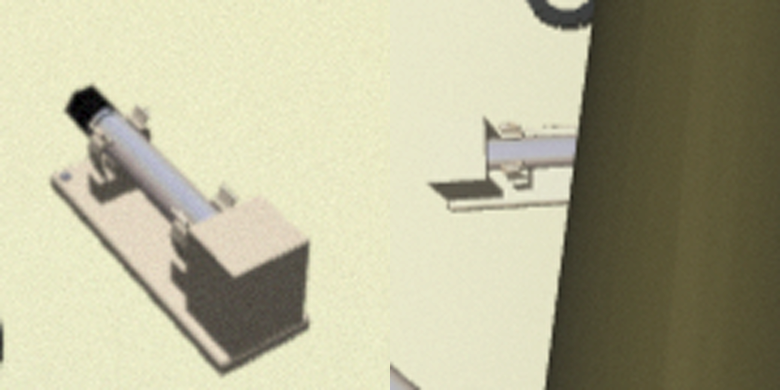

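The crop shows the torch level in both clips, with its head near (80,100) and its tail inside the hood at (210,215). The gripper is well clear.

```bash
python3 -c "
from bench import ctrl
print(ctrl.close_job())"
```

```text
the job is handed in; nothing more can be done
None
```

The smallest torch is back on charge: it snapped down onto both saddles, then slid into the hood until its tail stopped hard against the contact at a total push of about 14 N. I let go, and the job was handed in at about 28 s.

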